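# Stop the UV curing box and present the cured phone back

## Robot

A 6-joint arm with a two-finger parallel gripper is mounted at the origin on a cart in front of the work surface, level with it; the furniture and walls round the work are solid. World frame = base frame: x ahead of the robot, y to its left, z up, the work surface at z = 0. Lengths are in m, angles in rad, forces in N, time in s.
With the tool pointing down it reaches from about 0.325 to 1 m from the base axis. Payload 5.1 kg.
Tool frame: the origin (TCP) lies on the centre line of the jaws, within the pads' length; the fingertips stand 17 mm ahead of it and the grasp point (between the pads) lies 2 mm behind it; z points along the fingers, y is the line along which they close (so a half turn about z gives the same grasp; the last joint's range is limited). The gripper opens to 85 mm and grips with 20 to 120 N. Pads are 22 mm wide; open, the fingers measure 114 mm over their backs; the gripper's body (76 mm by 85 mm) begins 54 mm behind the grasp point. The pads swing forward as they close: fully open they stand 13 mm farther back than shut.
Start: joints at [-1.211, 0.124, 1.65, -0, 1.367, -0.083], TCP at [0.278, -0.587, 0.211] pointing down, gripper open.
Joint ranges: [-2.61, 2.61], [-1.02, 2.33], [0.03, 2.71], [-1.35, 4.49], [0.32, 2.68], [-2.91, 2.91]. Speed limits (rad/s): [2.57, 2.57, 3.14, 3.14, 3.14, 3.14].

## Interface

Orientations are given as a rotation vector (axis times angle).
In Python, from workcell import manip gives the robot as it stands.
- The arm moves only by the tool move_arm, never from a script. Its argument "commands" is a list of rows, each a list of 3 entries, a list of its own where there are three numbers: the opening in per cent of the stroke, from 0 (shut) to 100 (fully open), then the shift along the world's x, y, z in cm, then the turn about the world's z in degrees. A call has 1 to 5 rows; each row is the pose to reach, as a shift and turn from the pose commanded when the call began; what a row does not reach only later rows make up. A row lasts 1/12 s, in which the tool goes at most 41.7 mm and 7.16 degrees, less where a joint would pass 70% of its speed; a pose out of reach is approached as far as the arm can. A call with a gripper value outside its range is refused whole. The fingers move at their own pace and stop on an object; "grip_force" is the grip in N (left out, the last holds). Time passes only in rows, so rows that repeat a pose let the fingers close. It gives the time, the measured TCP pose, the force, the opening and the grip force at its end, in the units of the state.
- manip.state(): the state, without advancing time (a new reading comes with each control period).
- manip.capture(name): name is "scene" or "side" or "wrist"; returns (picture, depth): 420x560x3 uint8, blue, green, red; 420x560 float32, m along the optical axis (not along the pixel's ray), 0 where there is no reading.
- manip.camera_model(name): a dict with "fx", "fy", "cx", "cy" (pixels), "view" (4x4, takes a point from world to camera coordinates); the wrist camera has in their place "mount" (4x4, takes a point from camera to tool coordinates, whose origin is the TCP and whose axes are the flange's). Camera axes: x right, y up, looking along -z (the intrinsics and any distortion apply to the point x, -y, -z); pixel columns grow to the right and rows downward; lengths in m; the calibration is good to about 2 mm. A picture is of the moment at which its call begins: read the wrist's pose just before it. camera_model takes no time and is no camera call.
- manip.close_job(): hands the job in; it is judged then, once.
The state is a dict: "t": time; "joint_positions": joint angles; "qd": joint speeds; "effort": joint torques, N m; "tcp_pos": TCP position; "eef_rot": TCP orientation; "contact_force": force on the tool from outside, world axes, zero at the start; "moment": the same for the moment, N m; "opening": finger opening in m; "finger_force": force on a finger pad.
Only numpy, scipy, OpenCV 4.12 (cv2) and the standard library are available. Lean on these libraries where they do the work, as an engineer would, in place of code of your own. Each camera call takes 0.05 s, during which the arm holds its last target. There are 200 camera calls.

## Task

The phone back in the small white UV curing box at the left has cured. Turn the box's timer knob back to its zero stop, so that the lamps are off, and only then lift the cover flap and leave it standing open. Draw the phone back up out of its slot and hold it over the middle of the soft work mat, still standing on edge as it came out, its face with the grey panel turned squarely to the front of the bench and its lower edge a hand's breadth or more (at least 90 mm) above the mat. Finish holding it still there; do not put it down, and leave the other things as they lie.

Things in the scene. Friction and masses are not known exactly. Their poses are not given: they have to be found in the camera images.
- uv_box: White UV curing box, fixed, 162 (x) x 156 (y) x 88 mm, at the left of the bench; origin at the centre of its underside, x front to back, y to its left. Under the flap: open chamber, inside x -75 to 75, y -72 to 22 mm, with an aluminium liner up to z 46 mm. Left of it: solid control strip, top at z 88 mm, with the timer knob.
- timer (a joint): Timer knob, angle in rad: 0 = zero stop (pointer at the long mark, towards the box's front), grows clockwise seen from above; stays where it is left (friction 0.04 N m). Starts between 0.6 and 1.3.
- timer_top (a point): Centre of the knob's top, on its upright axis: 114 mm above the bench, in the box's frame at x -30, y 53 mm. Black disc, 35 mm across, 5 mm high, with a bar grip 33 mm long, 10 mm thick, 20 mm high up to this point. The axes turn with the knob; the bar lies along its x: the box's x at joint 0, turned by -q about z at joint value q.
- flap (a joint): Cover flap, angle in rad: 0 = shut, 1.95 = fully open; stays at any angle (hinge friction 0.13 N m). Its hinge runs along the box's x at the right side, so the left edge is lifted, up and over to the right.
- flap_hinge (a point): Middle of the flap's hinge axis: in the box's frame at x 0, y -76, z 91.5 mm; axes as the box. The flap is a white plate 162 x 103 x 4 mm.
- flap_handle (a point): Middle of the flap's handle: steel bar, 10 mm diameter, along the box's x, 78 mm long on two posts 70 mm apart, 36 mm above the flap's upper face; 85 mm left of the hinge axis and 38 mm above it when shut (129.5 mm above the bench). Moves with the flap; the round bar can turn between the fingers.
- slot (a point): Middle of the slot's mouth in the liner, in the box's frame at x 0, y -18, z 46 mm; axes as the box. The slot for the phone back runs along the box's x, 136 mm long, 12 mm wide, floor at z 12 mm.
- back_cover: Phone back, dark plate 130 x 66 x 8 mm, about 0.1 kg, hidden under the flap on a long edge in the slot, top edge 78 mm above the bench: 32 mm stand out of the slot, 35 mm or more free each side. Origin: middle of its plain face; x along the 130 mm, y along the 66 mm (up in the slot), z out through the other face with the grey panel (in the slot: to the box's right).
- mat_centre (a point): Middle of the soft silicone work mat (180 x 240 x 4 mm, the long side along the bench, at the right), on its upper face. Small things up to 26 mm high lie on it. Behind and to the left of it the ring magnifier's lamp head (fixed) hangs 0.18 to 0.30 m above the bench, over x 0.64 to 0.89, y -0.18 to 0.04: carry things past in front of it.
- bench_front (a point): Point on the front edge of the bench, near the mat, at bench height; axes as the world: the bench front faces the robot, towards -x.
- banded_phone: Bystander: phone with yellow rubber bands, 157 x 79 x 11 mm, lying loose in front of the separators. Origin under its centre.
- tape_roll: Bystander: black tape roll, 62 mm across, 19 mm high, loose. Origin under its centre.
- driver: Bystander: small yellow screwdriver, 150 mm long, loose, in front of the left separator. Origin under its centre.

How it is judged:
By the outcome, as a careful person would: the job done as asked, in the order asked, and still so for the second after the job is handed in, while the arm keeps its last pose, push and grip.
It also fails if it takes over 59 s, if anything falls off the work surface, if the arm or the gripper's body presses on something with over 40 N, if the wrist force passes 120 N, or if a joint passes its speed limit or range.

## Working session

There is one attempt and no reset: what is moved stays moved. The work goes in short steps, Python scripts to look and compute and a tool call to move; the robot and the scene stay as the last step left them, time stands still between calls to the robot, and variables do not carry over. Pictures are saved under pics/ and viewed, at most 10 in all, crops included, and the job is handed in when it is done.

Besides the shell and the picture viewer there is one more tool, called after "Emit:" as name(argument=value, ...) on one line, values as JSON. move_arm: Moves the arm, as the interface text tells. Its arguments: {"type":"object","properties":{"commands":{"type":"array"},"grip_force":{"type":"number"}},"required":["commands"]}

```bash
ls; mkdir -p pics; python3 - <<'E'
from workcell import manip
import cv2,numpy as np
for n in("scene","side"):
    p,d=manip.capture(n); cv2.imwrite(f"pics/{n}0.png",p); np.save(f"pics/{n}0.npy",d)
    m=manip.camera_model(n); print(n,{k:(np.round(v,3).tolist() if k=="view" else v) for k,v in m.items()})
print(manip.camera_model("wrist"));print(manip.state())
E
```

```text
pics
scene {'fx': 535.9429646120692, 'fy': 535.9429646120692, 'cx': 280.0310714332851, 'cy': 208.5123968078207, 'view': [[0.78, -0.626, -0.021, -0.332], [0.326, 0.378, 0.867, -0.277], [-0.534, -0.683, 0.498, -1.49], [0.0, 0.0, 0.0, 1.0]]}
side {'fx': 468.06907612036076, 'fy': 468.06907612036076, 'cx': 277.22391053598335, 'cy': 205.59603731340096, 'view': [[-0.758, -0.652, 0.002, 0.435], [0.544, -0.631, 0.554, -0.288], [-0.36, 0.421, 0.833, -1.262], [0.0, 0.0, 0.0, 1.0]]}
{'fx': 329.38458468942946, 'fy': 329.38458468942946, 'cx': 285.8932795711472, 'cy': 211.9366508340163, 'mount': array([[-2.74816313e-04,  9.48279045e-01,  3.17437831e-01,
         8.14604665e-02],
       [ 9.99999962e-01,  2.64859253e-04,  7.45211220e-05,
         8.14968597e-04],
       [-1.34095282e-05,  3.17437839e-01, -9.48279082e-01,
        -1.63055973e-01],
       [ 0.00000000e+00,  0.00000000e+00,  0.00000000e+00,
         1.00000000e+00]])}
{'t': 0.1, 'joint_positions': array([-1.21059347e+00,  1.24470057e-01,  1.65153396e+00,  1.73651957e-05,
        1.36749445e+00, -8.26121077e-02]), 'qd': array([-0.00137107, -0.00100563, -0.0028733 , -0.00137202,  0.00135199,
        0.00025363]), 'effort': array([-1.27150834e-06, -4.24932969e+01, -3.66653609e+01, -8.22706852e-05,
        3.91345384e-03,  4.06076913e-05]), 'tcp_pos': array([ 0.27827863, -0.58676946,  0.20945851]), 'eef_rot': array([-3.06306175e+00, -6.89482639e-01,  3.87485123e-04]), 'contact_force': array([ 0.72016638, -1.0635269 ,  0.48167745]), 'moment': array([ 0.04089818, -0.00584019, -0.06082294]), 'finger_force': 0.0, 'opening': 0.08517046983975331}
```

View pics/scene0.png

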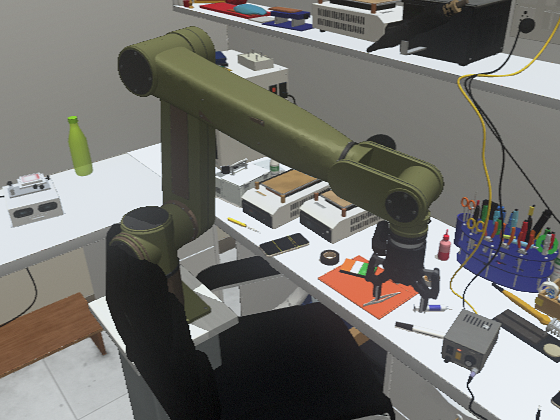

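View pics/side0.png

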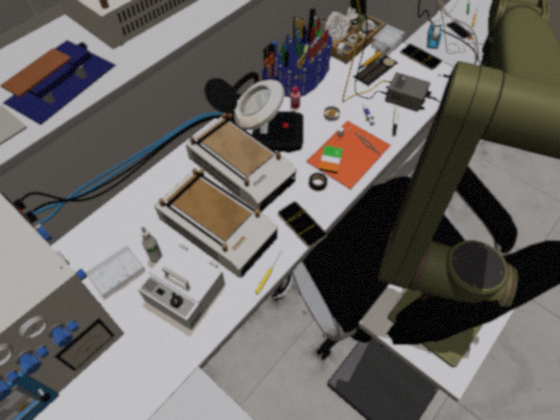

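The side view shows the box at about (182,285), with its knob near (177,299), and the orange mat at about (348,153). I'll enlarge the box and deproject the rough points.

```bash
cat > h.py <<'E'
from workcell import manip
import cv2,numpy as np
from scipy.spatial.transform import Rotation as R
def c2w(n,st=None):
    m=manip.camera_model(n)
    if n!="wrist": return m,np.linalg.inv(m["view"])
    T=np.eye(4);T[:3,:3]=R.from_rotvec(st["eef_rot"]).as_matrix();T[:3,3]=st["tcp_pos"]
    return m,T@m["mount"]
def pt(n,u,v,d=None,z=None,st=None):
    "pixel -> world, by depth d or on the plane of height z"
    m,T=c2w(n,st); r=np.array([(u-m["cx"])/m["fx"],-(v-m["cy"])/m["fy"],-1])
    r=T[:3,:3]@r; o=T[:3,3]
    return o+r*(d if z is None else (z-o[2])/r[2])
def proj(n,p,st=None):
    m,T=c2w(n,st); q=np.linalg.inv(T)@np.r_[p,1]
    return np.array([m["cx"]+m["fx"]*q[0]/-q[2],m["cy"]-m["fy"]*q[1]/-q[2]])
E
python3 - <<'E'
from h import *
p=cv2.imread("pics/side0.png");d=np.load("pics/side0.npy")
c=cv2.resize(p[235:335,115:240],None,fx=6,fy=6,interpolation=cv2.INTER_CUBIC);cv2.imwrite("pics/c1.png",c)
for u,v in [(182,285),(170,297),(177,299),(185,322),(222,280),(348,153),(318,181),(300,222),(265,280)]:
    print(u,v,pt("side",u,v,d[v,u]).round(3))
print(manip.camera_model("side").keys())
m=cv2.inRange(cv2.cvtColor(p,cv2.COLOR_BGR2HSV),(3,150,120),(12,255,255))
k,l,s,ce=cv2.connectedComponentsWithStats(m);i=1+s[1:,4].argmax();r=cv2.minAreaRect(np.argwhere(l==i)[:,::-1].astype(np.float32));print(r)
hull=cv2.convexHull(np.argwhere(l==i)[:,::-1].astype(np.int32));ap=cv2.approxPolyDP(hull,6,True)[:,0];print([(a.tolist(),pt("side",*a,z=.004).round(3).tolist()) for a in ap])
E
```

```text
182 285 [0.542 0.415 0.091]
170 297 [0.542 0.457 0.089]
177 299 [0.514 0.453 0.112]
185 322 [0.477 0.472 0.056]
222 280 [0.492 0.325 0.044]
348 153 [ 0.512 -0.29   0.005]
318 181 [ 0.519 -0.137 -0.002]
300 222 [0.463 0.024 0.004]
265 280 [0.417 0.235 0.003]
dict_keys(['fx', 'fy', 'cx', 'cy', 'view'])
((348.1097106933594, 153.1015625), (49.161964416503906, 66.2015151977539), 42.79739761352539)
[([388, 145], [0.43, -0.408, 0.004]), ([350, 187], [0.425, -0.181, 0.004]), ([308, 161], [0.592, -0.177, 0.004]), ([347, 122], [0.598, -0.404, 0.004])]
```

View pics/c1.png

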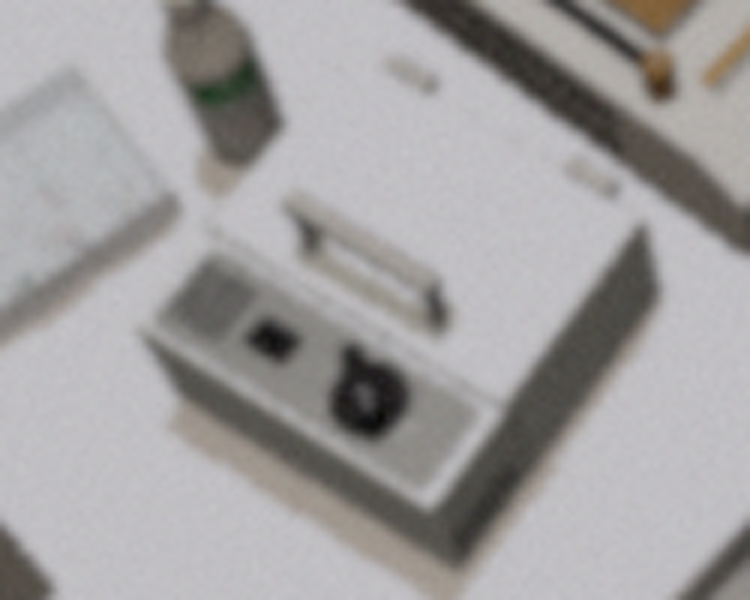

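The crop shows the strip's left-front corner at (186.2,320.3), left-back at (139.7,289.2), and the flap's right-front corner at (222.5,273). The handle bar runs from (162.5,268) to (188.3,282.5), and the knob's bar is at about (177,300).

```bash
python3 - <<'E'
from h import *
P=lambda u,v,z:print((u,v),pt("side",u,v,z=z).round(4))
P(186.2,320.3,.088);P(139.7,289.2,.088);P(222.5,273,.0935);P(199.2,302.5,.09)
P(162.5,268,.132);P(188.3,282.5,.132);P(176.3,300,.113)
E
```

```text
(186.2, 320.3) [0.4658 0.4718 0.088 ]
(139.7, 289.2) [0.6169 0.4929 0.088 ]
(222.5, 273) [0.4854 0.3229 0.0935]
(199.2, 302.5) [0.4742 0.4187 0.09  ]
(162.5, 268) [0.595 0.423 0.132]
(188.3, 282.5) [0.5162 0.4078 0.132 ]
(176.3, 300) [0.5129 0.4556 0.113 ]
```

Box yaw is about 8°, the knob is near (0.52, 0.454), and the mat centre is near (0.512, -0.292). I'll head for the knob, passing in front of the lamp head.

Emit:
move_arm(commands=[[100,[2,3.6,1],5],[100,[4,7.2,2],10],[100,[6,10.8,3],14],[100,[8,14.4,3],18],[100,[10,18,3],22]])

```text
t: 0.52
tcp_pos: [0.3785, -0.4069, 0.2412]
eef_rot: [2.874, 1.265, 0.001]
contact_force: [1.3, -0.7, -0.2]
opening: 0.0854
finger_force: 0.0
```

Emit:
move_arm(commands=[[100,[1.6,3.7,0.5],5],[100,[3.2,7.4,1],10],[100,[4.8,11,1],14],[100,[6.4,14.6,1],18],[100,[8,18,1],22]])

```text
t: 0.93
tcp_pos: [0.4581, -0.2262, 0.2504]
eef_rot: [-2.58, -1.792, -0.0]
contact_force: [0.7, 1.0, 0.1]
opening: 0.0854
finger_force: 0.0
```

Emit:
move_arm(commands=[[100,[0,4,0],5],[100,[0,8,0],10],[100,[0,12,0],14],[100,[0,16,0],18],[100,[0,20,0],22]])

```text
t: 1.35
tcp_pos: [0.4572, -0.0264, 0.2502]
eef_rot: [-2.191, -2.251, 0.0]
contact_force: [1.0, -0.0, -0.5]
opening: 0.0853
finger_force: 0.0
```

Emit:
move_arm(commands=[[60,[0,4,0],5],[60,[0,8,0],10],[60,[0,12,0],14],[60,[0,16,0],18],[60,[0,20,0],22]])

```text
t: 1.77
tcp_pos: [0.4572, 0.1737, 0.2503]
eef_rot: [-1.721, -2.628, 0.0]
contact_force: [1.3, -0.5, -0.6]
opening: 0.0516
finger_force: 0.0
```

Emit:
move_arm(commands=[[60,[0.5,4,0],4],[60,[1,8,0],8],[60,[1.5,12,0],12],[60,[2,16,0],16],[60,[2.5,19,0],20]])

```text
t: 2.18
tcp_pos: [0.4822, 0.3646, 0.2498]
eef_rot: [-1.236, -2.887, 0.001]
contact_force: [0.4, 0.1, 1.2]
opening: 0.051
finger_force: 0.0
```

Emit:
move_arm(commands=[[40,[2,3.5,0],0],[40,[3.5,7,0],0],[40,[3.5,8.5,0],0],[40,[3.5,8.5,0],0]])

```text
t: 2.52
tcp_pos: [0.5173, 0.4492, 0.2487]
eef_rot: [-1.239, -2.885, 0.003]
contact_force: [0.1, -0.4, -0.4]
opening: 0.0344
finger_force: 0.0
```

```bash
python3 - <<'E'
from h import *
import pickle
s=manip.state();p,d=manip.capture("wrist")
pickle.dump((s,p,d),open("pics/w1.pkl","wb"))
cv2.imwrite("pics/w1.png",cv2.resize(p,(784,588),interpolation=cv2.INTER_CUBIC))
print(s["tcp_pos"],s["eef_rot"],s["joint_positions"])
E
```

```text
[0.51734393 0.44922383 0.24870332] [-1.23880898e+00 -2.88500771e+00  2.76705745e-03] [ 6.36417930e-01  1.81582676e-01  1.52210094e+00  7.22364500e-04
  1.44036899e+00 -1.23297880e-01]
```

View pics/w1.png

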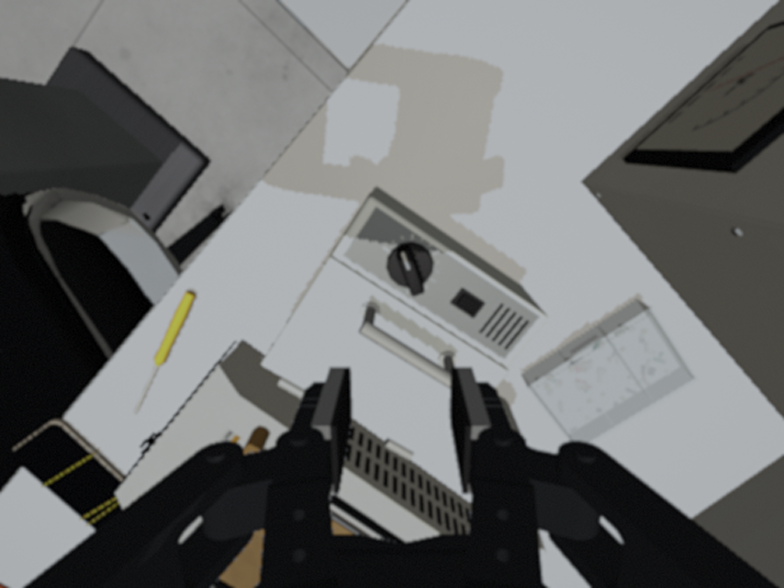

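The wrist view (784x588) shows the knob disc centred at about (409,266), with the bar from (403,248) to (419,293). The strip's outer corners are at (375,190) and (543,313), and the handle bar runs from (365,323) to (450,370).

```bash
python3 - <<'E'
from h import *
import pickle
s,p,d=pickle.load(open("pics/w1.pkl","rb"))
def P(n,u,v,z): print(n,pt("wrist",u/1.4,v/1.4,z=z,st=s).round(4))
P("FL",375,190,.088);P("BL",543,313,.088);P("seamF",333,256,.088);P("seamB",508,370,.088)
P("disc",409,266,.094);P("bar1",403,248,.114);P("bar2",419,293,.114)
P("h1",365,323,.1345);P("h2",450,370,.1345)
for y in range(180,196,4):print(d[y,285:305:4].round(3))
cv2.imwrite("pics/w1c.png",cv2.resize(p[125:280,230:400],None,fx=3.8,fy=3.8,interpolation=cv2.INTER_CUBIC))
E
```

```text
FL [0.4697 0.473  0.088 ]
BL [0.6218 0.4932 0.088 ]
seamF [0.4792 0.4179 0.088 ]
seamB [0.638  0.4431 0.088 ]
disc [0.5228 0.4513 0.094 ]
bar1 [0.5076 0.4609 0.114 ]
bar2 [0.537  0.4459 0.114 ]
h1 [0.5207 0.4115 0.1345]
h2 [0.5846 0.4256 0.1345]
[0.305 0.304 0.31  0.325 0.324]
[0.307 0.305 0.306 0.326 0.326]
[0.307 0.307 0.307 0.327 0.328]
[0.329 0.308 0.308 0.308 0.329]
```

View pics/w1c.png

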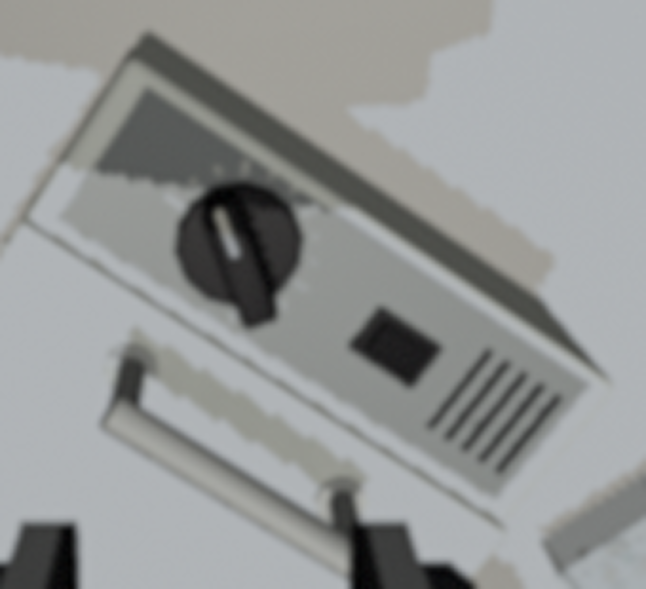

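In the crop (scale 3.8, offset 230,125), the strip's top corners are at (133,58) and (608,379). The seam's front end is at (28,218), the bar's midline runs from (217,197) to (260,319), and the handle runs from (113,412) to (345,550).

```bash
python3 - <<'E'
from h import *
import pickle
s,p,d=pickle.load(open("pics/w1.pkl","rb"))
def P(n,u,v,z):
    r=pt("wrist",230+u/3.8,125+v/3.8,z=z,st=s);print(n,r.round(4));return r
def ang(a,b): print("  ang",np.degrees(np.arctan2(b[1]-a[1],b[0]-a[0])).round(1),"mid",((a+b)/2).round(4),"len",np.linalg.norm(b-a).round(3))
ang(P("FL",133,58,.088),P("BL",608,379,.088))
ang(P("sF",28,218,.091),P("sB",503,524,.091))
ang(P("b1",217,197,.114),P("b2",260,319,.114))
ang(P("w1",218,210,.114),P("w2",236,255,.114))
ang(P("h1",113,412,.1345),P("h2",345,550,.1345))
P("disc",240,243,.093)
E
```

```text
FL [0.4706 0.4679 0.088 ]
BL [0.6244 0.4939 0.088 ]
  ang 9.6 mid [0.5475 0.4809 0.088 ] len 0.156
sF [0.4783 0.4188 0.091 ]
sB [0.6348 0.4445 0.091 ]
  ang 9.3 mid [0.5566 0.4316 0.091 ] len 0.159
b1 [0.5069 0.4607 0.114 ]
b2 [0.5361 0.4456 0.114 ]
  ang -27.3 mid [0.5215 0.4531 0.114 ] len 0.033
w1 [0.5093 0.4585 0.114 ]
w2 [0.5203 0.4534 0.114 ]
  ang -25.0 mid [0.5148 0.4559 0.114 ] len 0.012
h1 [0.5219 0.4089 0.1345]
h2 [0.5883 0.4212 0.1345]
  ang 10.5 mid [0.5551 0.4151 0.1345] len 0.068
disc [0.523  0.4526 0.093 ]
```

Box yaw is about 9.5°, with its origin near (0.560, 0.406). The knob axis is at (0.522, 0.4535), and the bar at -27.3° gives q of about 0.64, which is within the stated range.

Emit:
move_arm(commands=[[35,[0.5,0.4,-2],7],[35,[0.5,0.4,-4],14],[35,[0.5,0.4,-7],19],[35,[0.5,0.4,-10],19],[35,[0.5,0.4,-12],19]])

```text
t: 2.98
tcp_pos: [0.5215, 0.4481, 0.1276]
eef_rot: [-0.751, -3.048, 0.005]
contact_force: [-0.2, -0.1, -0.5]
opening: 0.03
finger_force: 0.0
```

Emit:
move_arm(commands=[[35,[0,0,-0.8],0],[35,[0,0,-1.4],0],[0,[0,0,-1.4],0],[0,[0,0,-1.4],0],[0,[0,0,-1.4],0]], grip_force=30)

```text
t: 3.4
tcp_pos: [0.524, 0.4513, 0.1191]
eef_rot: [0.75, 3.048, 0.004]
contact_force: [0.2, -0.3, 0.1]
opening: 0.0005
finger_force: 0.0
```

Emit:
move_arm(commands=[[0,[0,0,0],0],[0,[0,0,0],0]])

```text
t: 3.57
tcp_pos: [0.5236, 0.4512, 0.1183]
eef_rot: [0.75, 3.049, 0.003]
contact_force: [-0.7, -0.4, -0.2]
opening: -0.0003
finger_force: 0.0
```

```bash
python3 - <<'E'
from h import *
s=manip.state();print({k:np.round(s[k],4) for k in("tcp_pos","eef_rot","contact_force","moment","opening","finger_force")})
E
```

```text
{'tcp_pos': array([0.5236, 0.4512, 0.1183]), 'eef_rot': array([7.4970e-01, 3.0492e+00, 2.9000e-03]), 'contact_force': array([-0.6559, -0.3559, -0.1532]), 'moment': array([-0.032 , -0.0306, -0.0066]), 'opening': np.float64(-0.0003), 'finger_force': np.float64(0.0)}
```

The gripper shut on nothing, so I'll look.

```bash
python3 - <<'E'
from h import *
import pickle
s=manip.state();p,d=manip.capture("wrist")
pickle.dump((s,p,d),open("pics/w2.pkl","wb"))
for q in([.522,.4535,.114],[.5215,.4531,.094],s["tcp_pos"]): print(proj("wrist",q,s))
cv2.imwrite("pics/w2.png",cv2.resize(p[100:400,130:430],(600,600),interpolation=cv2.INTER_CUBIC))
E
```

```text
[289.30336584 250.3197851 ]
[287.96777534 235.99585804]
[287.05841032 257.81498988]
```

View pics/w2.png

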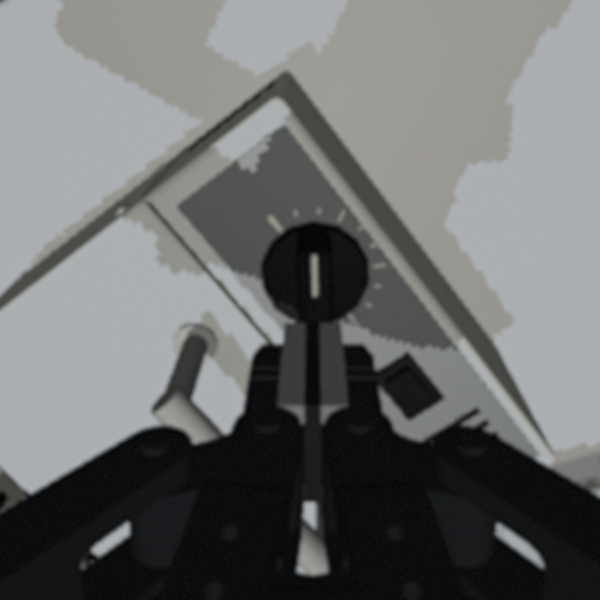

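```bash
python3 - <<'E'
from h import *
import pickle
s,p,d=pickle.load(open("pics/w2.pkl","rb"))
Rm=R.from_rotvec(s["eef_rot"]).as_matrix()
m,T=c2w("wrist",s);Rt=Rm.T
for x,z in[(11,17),(-11,17),(0,17),(11,0),(0,0),(11,-15)]:
    q=proj("wrist",s["tcp_pos"]+Rm@np.array([x,0,z])/1000,s);print(x,z,((q-[130,100])*2).round(0))
for u,v in[(305,330),(300,345),(320,345),(330,360),(300,390),(325,400),(315,240),(315,275),(314,310),(280,270),(265,355)]:
    U,V=int(130+u/2),int(100+v/2);w=pt("wrist",U,V,d[V,U],st=s);print((u,v),d[V,U].round(3),w.round(4),"tool mm",(Rt@(w-s["tcp_pos"])*1000).round(1))
E
```

```text
11 17 [314. 256.]
-11 17 [314. 323.]
0 17 [314. 290.]
11 0 [314. 279.]
0 0 [314. 316.]
11 -15 [314. 303.]
(305, 330) 0.151 [0.5134 0.4538 0.1462] tool mm [ 10.2  -2.4 -27.9]
(300, 345) 0.144 [0.5128 0.4532 0.1532] tool mm [ 10.5  -3.2 -34.9]
(320, 345) 0.144 [0.5147 0.4571 0.1535] tool mm [ 10.6   1.2 -35.2]
(330, 360) 0.137 [0.5154 0.459  0.1606] tool mm [ 10.8   3.2 -42.3]
(300, 390) 0.126 [0.5128 0.4535 0.1715] tool mm [ 10.6  -2.9 -53.2]
(325, 400) 0.123 [0.5148 0.4576 0.175 ] tool mm [ 10.7   1.7 -56.7]
(315, 240) 0.187 [0.5082 0.4593 0.1056] tool mm [17.4 -0.  12.7]
(315, 275) 0.181 [0.5142 0.4561 0.1141] tool mm [10.6 -0.   4.2]
(314, 310) 0.185 [0.5241 0.4509 0.1136] tool mm [-0.6 -0.   4.7]
(280, 270) 0.202 [0.5158 0.4436 0.094 ] tool mm [  3.5 -10.4  24.2]
(265, 355) 0.148 [0.5127 0.444  0.15  ] tool mm [  6.2 -11.4 -31.8]
```

```bash
python3 - <<'E'
from h import *
import pickle
def cloud(n,d,s):
    m,T=c2w(n,s);v,u=np.mgrid[:420,:560];P=np.stack([(u-m["cx"])/m["fx"]*d,-(v-m["cy"])/m["fy"]*d,-d],-1).reshape(-1,3)[d.ravel()>0]
    return P@T[:3,:3].T+T[:3,3]
def rep(n,d,s):
    w=cloud(n,d,s);t=(w-s["tcp_pos"])@R.from_rotvec(s["eef_rot"]).as_matrix()*1000
    k=(abs(t[:,0])<16)&(abs(t[:,1])<45)&(t[:,2]>-120)&(w[:,2]>.118);t=t[k]
    print(n,len(t));h,e=np.histogram(t[:,2],np.arange(-120,40,8));print([(int(a),int(b)) for a,b in zip(e,h)])
    top=t[t[:,2]>-40]; 
    if len(top): print(np.percentile(top,[2,50,98],axis=0).round(1))
for f in("w1","w2"):
    s,p,d=pickle.load(open(f"pics/{f}.pkl","rb"));rep("wrist",d,s)
s=manip.state()
for n in("side","scene"):
    p,d=manip.capture(n);rep(n,d,s);cv2.imwrite(f"pics/{n}2.png",p)
E
```

```text
wrist 20840
[(-120, 0), (-112, 856), (-104, 2833), (-96, 2252), (-88, 2330), (-80, 6138), (-72, 2149), (-64, 1288), (-56, 872), (-48, 875), (-40, 730), (-32, 478), (-24, 39), (-16, 0), (-8, 0), (0, 0), (8, 0), (16, 0), (24, 0)]
[[ -9.7 -30.4 -39.8]
 [  6.8  16.1 -33.2]
 [ 11.1  28.9 -23.1]]
wrist 28244
[(-120, 0), (-112, 1199), (-104, 4707), (-96, 5358), (-88, 4347), (-80, 6586), (-72, 2852), (-64, 1004), (-56, 583), (-48, 663), (-40, 561), (-32, 377), (-24, 4), (-16, 3), (-8, 0), (0, 0), (8, 0), (16, 0), (24, 0)]
[[  6.  -13.8 -39.8]
 [ 10.2  -1.  -33.4]
 [ 11.1  11.9 -24.6]]
side 362
[(-120, 15), (-112, 30), (-104, 23), (-96, 44), (-88, 37), (-80, 84), (-72, 40), (-64, 25), (-56, 12), (-48, 15), (-40, 20), (-32, 13), (-24, 1), (-16, 1), (-8, 2), (0, 0), (8, 0), (16, 0), (24, 0)]
[[-15.4 -36.2 -39.4]
 [ 11.5  -0.9 -32.8]
 [ 13.7  12.9  -5.1]]
scene 116
[(-120, 15), (-112, 9), (-104, 6), (-96, 6), (-88, 6), (-80, 10), (-72, 9), (-64, 5), (-56, 13), (-48, 9), (-40, 12), (-32, 13), (-24, 3), (-16, 0), (-8, 0), (0, 0), (8, 0), (16, 0), (24, 0)]
[[-14.  -19.2 -39.7]
 [ -2.4  -9.7 -31.1]
 [  7.5   5.6 -20.9]]
```

All three cameras agree that the fingertips are about 24 mm behind the reported TCP, where the text says 17 mm ahead. I'll go by the measurement (tip z = tcp z + 24 mm) and descend carefully with the force reading in view.

Emit:
move_arm(commands=[[35,[-0.2,0.2,0],0],[35,[-0.2,0.2,0],0],[35,[-0.2,0.2,-1],0],[35,[-0.2,0.2,-2],0],[35,[-0.2,0.2,-2.8],0]])

```text
t: 4.13
tcp_pos: [0.5203, 0.4523, 0.0867]
eef_rot: [-0.75, -3.05, 0.002]
contact_force: [0.8, -0.3, -0.1]
opening: 0.0296
finger_force: 0.0
```

Emit:
move_arm(commands=[[35,[0,0,-0.5],0],[35,[0,0,-1],0],[35,[0,0,-1.4],0],[35,[0,0,-1.4],0]])

```text
t: 4.47
tcp_pos: [0.5207, 0.4525, 0.0735]
eef_rot: [-0.75, -3.05, 0.001]
contact_force: [0.4, -0.4, -0.4]
opening: 0.0303
finger_force: 0.0
```

Emit:
move_arm(commands=[[0,[0,0,0],0],[0,[0,0,0],0],[0,[0,0,0],0],[0,[0,0,0],0]])

```text
t: 4.8
tcp_pos: [0.5215, 0.4532, 0.0751]
eef_rot: [0.75, 3.05, 0.003]
contact_force: [2.6, 3.0, -2.7]
opening: 0.0091
finger_force: 33.2
```

The knob is gripped, with the opening at 9 mm. Next I turn it counter-clockwise to the stop.

Emit:
move_arm(commands=[[0,[0,0,0],6],[0,[0,0,0],12],[0,[0,0,0],18],[0,[0,0,0],24],[0,[0,0,0],30]], grip_force=45)

```text
t: 5.22
tcp_pos: [0.5213, 0.4525, 0.0751]
eef_rot: [-0.073, 3.14, -0.001]
contact_force: [1.2, -0.4, 0.1]
opening: 0.0086
finger_force: 48.6
```

Emit:
move_arm(commands=[[0,[0,0,0],3],[0,[0,0,0],6],[0,[0,0,0],9],[0,[0,0,0],10],[0,[0,0,0],10]])

```text
t: 5.63
tcp_pos: [0.5213, 0.4523, 0.0751]
eef_rot: [-0.334, 3.124, -0.0]
contact_force: [0.6, -1.6, 1.4]
opening: 0.0086
finger_force: 52.5
```

```bash
python3 - <<'E'
from h import *
s=manip.state();e=s["eef_rot"];print({k:np.round(s[k],4) for k in("tcp_pos","eef_rot","contact_force","moment","opening","finger_force")},np.degrees(2*np.arctan2(e[1],e[0])))
E
```

```text
{'tcp_pos': array([0.5213, 0.4523, 0.0751]), 'eef_rot': array([-3.3450e-01,  3.1235e+00, -4.0000e-04]), 'contact_force': array([ 0.5581, -1.6103,  1.4168]), 'moment': array([-0.3905, -0.25  , -0.9215]), 'opening': np.float64(0.0086), 'finger_force': np.float64(52.5227)} 192.22363848099977
```

There is a 0.9 N m reaction, so the knob is hard on the stop. I'll release, rise and look.

Emit:
move_arm(commands=[[35,[0,0,0],0],[35,[0,0,0],0],[35,[0,0,0],0],[35,[0,0,2],0],[35,[0,0,5],0]])

```text
t: 6.05
tcp_pos: [0.5183, 0.4511, 0.1203]
eef_rot: [0.339, -3.116, 0.007]
contact_force: [0.8, -0.1, 0.0]
opening: 0.0296
finger_force: 0.0
```

Emit:
move_arm(commands=[[35,[1,-1,3],0],[35,[3,-3,6],-2],[35,[3.7,-3.7,7],-2],[35,[3.7,-3.7,7],-2]])

```text
t: 6.38
tcp_pos: [0.5611, 0.4156, 0.1995]
eef_rot: [-0.281, 3.122, 0.005]
contact_force: [0.5, -0.0, -0.6]
opening: 0.0298
finger_force: 0.0
```

```bash
python3 - <<'E'
from h import *
import pickle
s=manip.state();p,d=manip.capture("wrist")
pickle.dump((s,p,d),open("pics/w3.pkl","wb"))
cv2.imwrite("pics/w3.png",cv2.resize(p[80:380,130:430],(600,600),interpolation=cv2.INTER_CUBIC))
e=s["eef_rot"];print(s["tcp_pos"],np.degrees(2*np.arctan2(e[1],e[0])))
E
```

```text
[0.56111048 0.41562371 0.19948487] 190.2715961185587
```

View pics/w3.png

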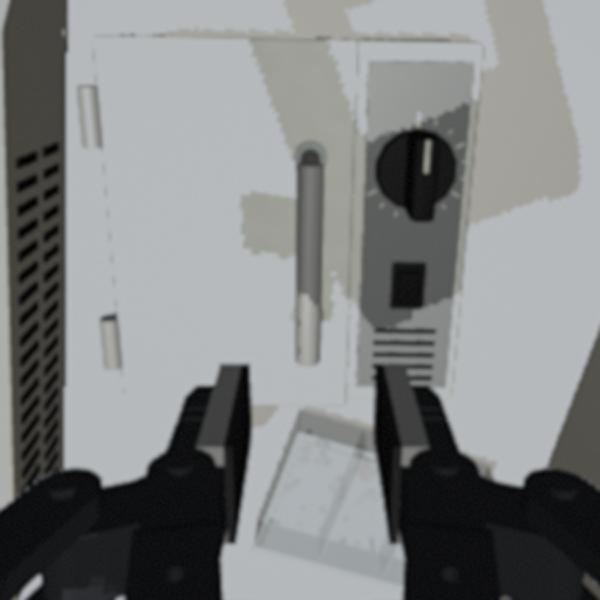

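The view shows the knob's pointer at the long mark, with the white line from (429,140) to (427,172). The handle bar runs from (312,163) to (308,362) and the seam from (360,42) to (346,402).

```bash
python3 - <<'E'
from h import *
import pickle
s,p,d=pickle.load(open("pics/w3.pkl","rb"))
def P(n,u,v,z):
    return pt("wrist",130+u/2,80+v/2,z=z,st=s)
def ang(n,a,b): print(n,np.degrees(np.arctan2(b[1]-a[1],b[0]-a[0])).round(1),"mid",((a+b)/2).round(4),"len",np.linalg.norm(b-a).round(3))
ang("handle",P("",312,153,.1345),P("",308,363,.1345))
ang("seam",P("",360,42,.0905),P("",346,402,.0905))
ang("panel",P("",371,62,.088),P("",357,385,.088))
ang("knobbar",P("",427,133,.114),P("",422,216,.114))
ang("knobptr",P("",429,140,.114),P("",427,172,.114))
print(P("",418,118,.088),P("",416,170,.093))
E
```

```text
handle 9.2 mid [0.5566 0.4134 0.1345] len 0.081
seam 9.3 mid [0.5569 0.432  0.0905] len 0.16
panel 9.3 mid [0.556  0.4369 0.088 ] len 0.145
knobbar 10.0 mid [0.5208 0.4513 0.114 ] len 0.032
knobptr 10.0 mid [0.5134 0.4509 0.114 ] len 0.012
[0.50246777 0.44855961 0.088     ] [0.52270054 0.45168216 0.093     ]
```

The knob is at zero, within 1° of the box's axis. Before lifting the flap I'll check gripper width against height, and the height of the separator to the right.

```bash
python3 - <<'E'
from h import *
import pickle
def cloud(n,d,s):
    m,T=c2w(n,s);v,u=np.mgrid[:420,:560];P=np.stack([(u-m["cx"])/m["fx"]*d,-(v-m["cy"])/m["fy"]*d,-d],-1).reshape(-1,3)[d.ravel()>0]
    return P@T[:3,:3].T+T[:3,3]
for f in("w2","w3"):
    s,p,d=pickle.load(open(f"pics/{f}.pkl","rb"));w=cloud("wrist",d,s);t=(w-s["tcp_pos"])@R.from_rotvec(s["eef_rot"]).as_matrix()*1000
    k=(abs(t[:,0])<45)&(abs(t[:,1])<80)&(w[:,2]>.15)
    for z in range(-110,-20,8):
        q=t[k&(abs(t[:,2]-z)<4)]
        if len(q): print(f,z,np.percentile(q[:,1],[1,99]).round(0),np.percentile(q[:,0],[1,99]).round(0))
d=np.load("pics/side0.npy");w=cloud("side",d,None)
b=(w-[.558,.4045,0])@R.from_euler("z",9.3,degrees=True).as_matrix()
for y0 in range(-260,-80,20):
    q=b[(abs(b[:,0])<.08)&(b[:,1]*1000>y0)&(b[:,1]*1000<y0+20)];print(y0,len(q),np.percentile(q[:,2],[50,98]).round(3) if len(q) else "")
E
```

```text
w2 -110 [-58.  56.] [12. 18.]
w2 -102 [-59.  57.] [ 5. 18.]
w2 -94 [-53.  51.] [-5. 18.]
w2 -86 [-47.  45.] [-9. 18.]
w2 -78 [-40.  38.] [-9. 13.]
w2 -70 [-35.  33.] [-9. 14.]
w2 -62 [-27.  25.] [-10.  14.]
w2 -54 [-14.  12.] [-11.  12.]
w2 -46 [-14.  12.] [ 6. 12.]
w2 -38 [-14.  12.] [ 6. 12.]
w2 -30 [-14.  12.] [ 7. 12.]
w3 -110 [-58.  57.] [12. 19.]
w3 -102 [-61.  59.] [ 5. 18.]
w3 -94 [-57.  55.] [-3. 18.]
w3 -86 [-54.  52.] [-11.  18.]
w3 -78 [-50.  48.] [-11.  13.]
w3 -70 [-48.  46.] [-10.  14.]
w3 -62 [-37.  36.] [-10.  14.]
w3 -54 [-29.  27.] [-11.  12.]
w3 -46 [-29.  27.] [-10.  12.]
w3 -38 [-29.  27.] [-10.  12.]
w3 -30 [-29.  27.] [-10.  12.]
w3 -22 [-22.  20.] [-10.  11.]
-260 432 [0.11  0.116]
-240 446 [0.109 0.115]
-220 461 [0.109 0.116]
-200 469 [0.109 0.115]
-180 487 [0.109 0.115]
-160 528 [0.088 0.115]
-140 819 [0.083 0.114]
-120 580 [0.002 0.087]
-100 165 [-0.749  0.094]
```

Emit:
move_arm(commands=[[28,[-0.4,-0.2,-3],-1],[28,[-0.4,-0.2,-6],-1],[28,[-0.4,-0.2,-9],-1],[28,[-0.4,-0.2,-10.6],-1],[28,[-0.4,-0.2,-10.6],-1]])

```text
t: 6.85
tcp_pos: [0.5479, 0.4114, 0.0789]
eef_rot: [0.257, -3.117, 0.01]
contact_force: [-0.8, -0.1, -1.5]
opening: 0.0243
finger_force: 0.0
```

Emit:
move_arm(commands=[[0,[0,0,0],0],[0,[0,0,0],0],[0,[0,0,0],0],[0,[0,0,0],0]], grip_force=25)

```text
t: 7.18
tcp_pos: [0.5519, 0.4122, 0.087]
eef_rot: [0.257, -3.126, 0.006]
contact_force: [-2.6, -4.3, -6.7]
opening: 0.0091
finger_force: 25.1
```

```bash
python3 - <<'E'
import numpy as np
r=9.31;f0=np.arctan2(38,85);th=np.radians(np.arange(0,104,103/20));y=r*(np.cos(f0+th)-np.cos(f0));z=r*(np.sin(f0+th)-np.sin(f0))
W=np.c_[-.1616*y,.9869*y,z]
for c in range(4): print((W[5*c+1:5*c+6]-W[5*c]).round(1).tolist())
E
```

```text
[[0.1, -0.4, 0.7], [0.1, -0.8, 1.5], [0.2, -1.3, 2.1], [0.3, -1.9, 2.7], [0.4, -2.5, 3.3]]
[[0.1, -0.7, 0.5], [0.2, -1.4, 1.0], [0.3, -2.1, 1.3], [0.5, -2.8, 1.7], [0.6, -3.6, 1.9]]
[[0.1, -0.8, 0.2], [0.3, -1.6, 0.3], [0.4, -2.5, 0.3], [0.5, -3.3, 0.2], [0.7, -4.1, 0.1]]
[[0.1, -0.8, -0.2], [0.3, -1.6, -0.5], [0.4, -2.3, -0.8], [0.5, -3.1, -1.2], [0.6, -3.7, -1.7]]
```

Emit:
move_arm(commands=[[26,[0.3,0,0],0],[26,[0.3,0,0.3],0],[26,[0.3,0,0.3],0],[26,[0.3,0,0.3],0],[26,[0.3,0,0.3],0]])

```text
t: 7.6
tcp_pos: [0.5576, 0.4143, 0.093]
eef_rot: [-0.257, 3.129, 0.002]
contact_force: [0.7, -0.4, 0.2]
opening: 0.022
finger_force: 0.0
```

Emit:
move_arm(commands=[[0,[0,0,0],0],[0,[0,0,0],0],[0,[0,0,0],0],[0,[0,0,0],0]])

```text
t: 7.93
tcp_pos: [0.5573, 0.4135, 0.0916]
eef_rot: [-0.256, 3.131, -0.0]
contact_force: [1.4, -0.9, -0.6]
opening: 0.0091
finger_force: 24.3
```

The grip is clean. Next, the arc.

Emit:
move_arm(commands=[[0,[0.1,-0.4,0.7],0],[0,[0.1,-0.8,1.5],0],[0,[0.2,-1.3,2.1],0],[0,[0.3,-1.9,2.7],0],[0,[0.4,-2.5,3.3],0]])

```text
t: 8.35
tcp_pos: [0.5611, 0.3901, 0.1255]
eef_rot: [-0.257, 3.13, 0.006]
contact_force: [2.0, 3.4, -0.7]
opening: 0.0088
finger_force: 24.4
```

Emit:
move_arm(commands=[[0,[0.1,-0.7,0.5],0],[0,[0.2,-1.4,1.0],0],[0,[0.3,-2.1,1.3],0],[0,[0.5,-2.8,1.7],0],[0,[0.6,-3.6,1.9],0]])

```text
t: 8.77
tcp_pos: [0.5671, 0.3552, 0.1466]
eef_rot: [-0.257, 3.129, 0.01]
contact_force: [-1.6, 6.8, 7.7]
opening: 0.009
finger_force: 24.9
```

Emit:
move_arm(commands=[[0,[0.1,-0.8,0.2],0],[0,[0.3,-1.6,0.3],0],[0,[0.4,-2.5,0.3],0],[0,[0.5,-3.3,0.2],0],[0,[0.7,-4.1,0.1],0]])

```text
t: 9.18
tcp_pos: [0.5741, 0.313, 0.1475]
eef_rot: [-0.257, 3.129, 0.006]
contact_force: [-3.0, 2.1, 5.6]
opening: 0.0091
finger_force: 25.9
```

Emit:
move_arm(commands=[[0,[0.1,-0.8,-0.2],0],[0,[0.3,-1.6,-0.5],0],[0,[0.4,-2.3,-0.8],0],[0,[0.5,-3.1,-1.2],0],[0,[0.6,-3.7,-1.7],0]])

```text
t: 9.6
tcp_pos: [0.5805, 0.274, 0.1282]
eef_rot: [-0.256, 3.13, -0.0]
contact_force: [-0.1, -0.2, 5.3]
opening: 0.0089
finger_force: 26.8
```

Emit:
move_arm(commands=[[0,[0,0,0],0],[24,[0,0,0],0],[24,[0,0,0],0],[24,[0,0,0],0]])

```text
t: 9.93
tcp_pos: [0.5802, 0.2743, 0.128]
eef_rot: [-0.256, 3.131, -0.001]
contact_force: [1.0, -2.9, 4.9]
opening: 0.0207
finger_force: 2.8
```

Emit:
move_arm(commands=[[24,[0,0,1.2],0],[24,[0,0,2.6],0],[24,[0,0,4.2],0],[24,[0,0,6.5],0],[24,[0,0,9],0]])

```text
t: 10.35
tcp_pos: [0.5788, 0.2749, 0.218]
eef_rot: [0.257, -3.128, 0.001]
contact_force: [-0.2, 1.1, 0.0]
opening: 0.0205
finger_force: 0.0
```

Emit:
move_arm(commands=[[24,[-0.6,4,1],0],[24,[-1.2,7.5,1],0],[24,[-1.8,11,1],0],[24,[-1.8,11,1],0],[24,[-1.8,11,1],0]])

```text
t: 10.77
tcp_pos: [0.5609, 0.3866, 0.2281]
eef_rot: [0.262, -3.13, 0.0]
contact_force: [0.6, 0.4, -0.2]
opening: 0.0204
finger_force: 0.0
```

```bash
python3 - <<'E'
from h import *
import pickle
s=manip.state();p,d=manip.capture("wrist")
pickle.dump((s,p,d),open("pics/w4.pkl","wb"))
cv2.imwrite("pics/w4.png",p[:400])
e=s["eef_rot"];print(s["tcp_pos"],np.degrees(2*np.arctan2(e[1],e[0])),s["contact_force"])
o=np.array([.558,.4045,0]);Rz=R.from_euler("z",9.3,degrees=True)
for n,b in dict(phone1=[-.065,-.018,.078],phone2=[.065,-.018,.078],knob=[-.03,.053,.114]).items(): print(n,(o+Rz.apply(b)).round(4),proj("wrist",o+Rz.apply(b),s).round(0))
E
```

```text
[0.56088572 0.38660194 0.22806533] -170.43239596328837 [ 0.5678841   0.448775   -0.19264398]
phone1 [0.4968 0.3762 0.078 ] [287. 121.]
phone2 [0.6251 0.3972 0.078 ] [287. 250.]
knob [0.5198 0.452  0.114 ] [371. 166.]
```

View pics/w4.png

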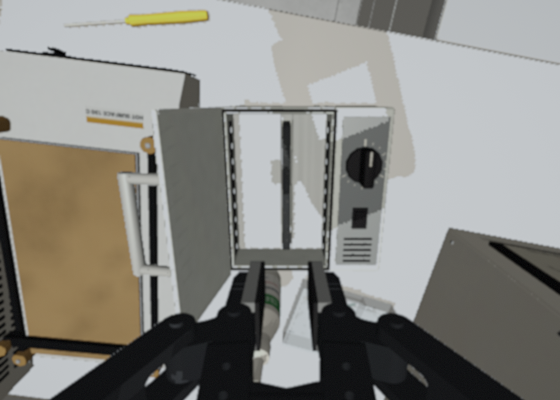

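The picture shows the flap standing open past vertical. The phone back's top edge runs from (287,121) to (287,250), exactly as predicted, and the gripper is centred on it. I'll descend, slowing at the end.

Emit:
move_arm(commands=[[24,[0,0,-3],0],[24,[0,0,-6],0],[24,[0,0,-9],0],[24,[0,0,-11.5],0],[24,[0,0,-13.5],0]])

```text
t: 11.23
tcp_pos: [0.5611, 0.3826, 0.09]
eef_rot: [0.254, -3.128, 0.003]
contact_force: [0.5, -0.3, -0.3]
opening: 0.0209
finger_force: 0.0
```

Emit:
move_arm(commands=[[24,[0,0,-1.5],0],[24,[0,0,-3],0],[24,[0,0,-4.2],0],[24,[0,0,-5.2],0],[24,[0,0,-5.8],0]])

```text
t: 11.65
tcp_pos: [0.562, 0.3848, 0.034]
eef_rot: [0.256, -3.131, -0.001]
contact_force: [-0.6, 1.3, 0.8]
opening: 0.0205
finger_force: 0.0
```

Emit:
move_arm(commands=[[24,[0,0,-0.3],0],[24,[0,0,-0.4],0],[24,[0,0,-0.4],0],[24,[0,0,-0.4],0]])

```text
t: 11.98
tcp_pos: [0.5623, 0.3851, 0.0314]
eef_rot: [-0.257, 3.13, 0.001]
contact_force: [-0.8, 2.2, -0.3]
opening: 0.0201
finger_force: 0.0
```

Emit:
move_arm(commands=[[0,[0,0.1,0],0],[0,[0,0.1,0],0],[0,[0,0.1,0],0],[0,[0,0.1,0],0],[0,[0,0.1,0],0]], grip_force=40)

```text
t: 12.4
tcp_pos: [0.5624, 0.3858, 0.0313]
eef_rot: [-0.257, 3.13, 0.0]
contact_force: [0.1, -0.8, 3.1]
opening: 0.0075
finger_force: 41.3
```

Emit:
move_arm(commands=[[0,[0,0,1],0],[0,[0,0,2],0],[0,[0,0,3.2],0],[0,[0,0,4.6],0],[0,[0,0,6],0]])

```text
t: 12.82
tcp_pos: [0.5621, 0.3857, 0.0925]
eef_rot: [-0.257, 3.131, 0.0]
contact_force: [0.6, 0.8, -0.6]
opening: 0.0076
finger_force: 40.8
```

The phone back is drawn out (opening 7.6 mm). I'll lift it clear of the flap, then carry it in front of the lamp head while turning it -99°.

Emit:
move_arm(commands=[[0,[0,0,2.8],0],[0,[0,0,5.8],0],[0,[0,0,9],0],[0,[0,0,12.5],0],[0,[0,0,15],0]])

```text
t: 13.23
tcp_pos: [0.5626, 0.3861, 0.2463]
eef_rot: [-0.256, 3.126, 0.003]
contact_force: [1.1, 0.7, 0.5]
opening: 0.0079
finger_force: 40.8
```

Emit:
move_arm(commands=[[0,[-1.2,-2.2,0.5],-3],[0,[-2.8,-5,1],-7],[0,[-4.5,-8,1],-11],[0,[-6.2,-11,1],-15],[0,[-8,-14,1],-20]])

```text
t: 13.65
tcp_pos: [0.4812, 0.2446, 0.2523]
eef_rot: [0.296, 3.126, 0.001]
contact_force: [1.1, -0.3, 0.2]
opening: 0.0079
finger_force: 40.8
```

Emit:
move_arm(commands=[[0,[-0.6,-3.6,0],-5],[0,[-1.2,-7.4,0],-10],[0,[-1.6,-11.2,0],-15],[0,[-2,-15,0],-20],[0,[-2,-19,0],-25]])

```text
t: 14.07
tcp_pos: [0.461, 0.0544, 0.2525]
eef_rot: [0.965, 2.987, 0.001]
contact_force: [1.2, -0.6, -0.4]
opening: 0.0076
finger_force: 40.8
```

Emit:
move_arm(commands=[[0,[0,-3.8,0],-5],[0,[0,-7.6,0],-10],[0,[0,-11.4,0],-15],[0,[0,-15.2,0],-20],[0,[0,-19,0],-25]])

```text
t: 14.48
tcp_pos: [0.4615, -0.1362, 0.2526]
eef_rot: [1.59, 2.706, 0.001]
contact_force: [0.7, -0.3, -0.3]
opening: 0.0078
finger_force: 40.8
```

Emit:
move_arm(commands=[[0,[1,-3.5,0],-6],[0,[2.2,-7,0],-12],[0,[3.4,-10.5,-1],-18],[0,[4.4,-13.5,-2],-24],[0,[5,-15.8,-3],-29]])

```text
t: 14.9
tcp_pos: [0.5125, -0.2951, 0.2221]
eef_rot: [2.22, 2.219, 0.0]
contact_force: [0.5, 1.0, -0.9]
opening: 0.0074
finger_force: 40.8
```

Emit:
move_arm(commands=[[0,[0,0,-2],0],[0,[0,0,-4],0],[0,[0,0,-5.5],0],[0,[0,0,-6.5],0],[0,[0,0,-6.5],0]])

```text
t: 15.32
tcp_pos: [0.5107, -0.2915, 0.1539]
eef_rot: [-2.212, -2.226, 0.001]
contact_force: [-0.4, 0.3, -1.2]
opening: 0.0075
finger_force: 40.8
```

```bash
python3 - <<'E'
from h import *
import pickle
s=manip.state();e=s["eef_rot"];print(s["tcp_pos"],np.degrees(2*np.arctan2(e[1],e[0])),s["contact_force"],s["opening"])
a=manip.capture("side");b=manip.capture("wrist");c=manip.capture("scene");pickle.dump((s,a,b,c),open("pics/f.pkl","wb"))
cv2.imwrite("pics/f.png",np.hstack([cv2.resize(a[0][60:350,120:420],(420,406)),cv2.resize(c[0][190:330,270:460],(370,406)[:2])]))
E
```

```text
[ 0.51069677 -0.29153291  0.15385986] -269.6384504094464 [-0.40413447  0.32415549 -1.21775191] 0.007451367832920255
```

View pics/f.png

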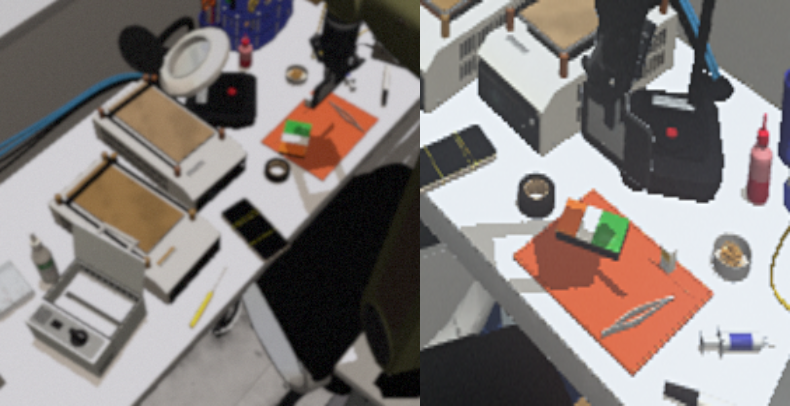

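The views show the flap open, the knob untouched, the bystanders in place, and the plate held over the orange mat. I'll check its plane and lower edge from depth.

```bash
python3 - <<'E'
from h import *
import pickle
s,a,b,c=pickle.load(open("pics/f.pkl","rb"))
for n,(p,d) in(("side",a),("scene",c),("wrist",b)):
    m,T=c2w(n,s);v,u=np.mgrid[:420,:560];P=np.stack([(u-m["cx"])/m["fx"]*d,-(v-m["cy"])/m["fy"]*d,-d],-1)@T[:3,:3].T+T[:3,3]
    q=P-s["tcp_pos"];k=(abs(q[...,0])<.03)&(abs(q[...,1])<.09)&(P[...,2]>.1)&(P[...,2]<.195)&(d>0)
    w=P[k]
    if len(w)<10: print(n,len(w));continue
    print(n,len(w),"min/max",np.percentile(w,[1,99],axis=0).round(3).tolist(),"col",np.percentile(p[k],[10,50,90],axis=0).tolist())
    print("  slope dx/dy deg",np.degrees(np.arctan(np.polyfit(w[:,1],w[:,0],1)[0])).round(1))
p=c[0];uv=proj("scene",s["tcp_pos"],s).astype(int);print(uv)
cv2.imwrite("pics/f2.png",cv2.resize(p[uv[1]-50:uv[1]+40,uv[0]-60:uv[0]+60],None,fx=6,fy=6,interpolation=cv2.INTER_CUBIC))
E
```

```text
side 252 min/max [[0.492, -0.352, 0.133], [0.524, -0.224, 0.195]] col [[24.0, 25.0, 26.0], [45.0, 51.5, 60.5], [78.80000000000001, 77.9, 113.9]]
  slope dx/dy deg 1.1
scene 641 min/max [[0.497, -0.361, 0.137], [0.516, -0.232, 0.194]] col [[54.0, 51.0, 52.0], [60.0, 57.0, 58.0], [97.0, 98.0, 98.0]]
  slope dx/dy deg -0.6
wrist 1306 min/max [[0.494, -0.286, 0.145], [0.528, -0.228, 0.195]] col [[24.0, 22.0, 21.0], [45.0, 53.0, 61.5], [82.0, 91.5, 132.0]]
  slope dx/dy deg -0.5
[368 240]
```

View pics/f2.png

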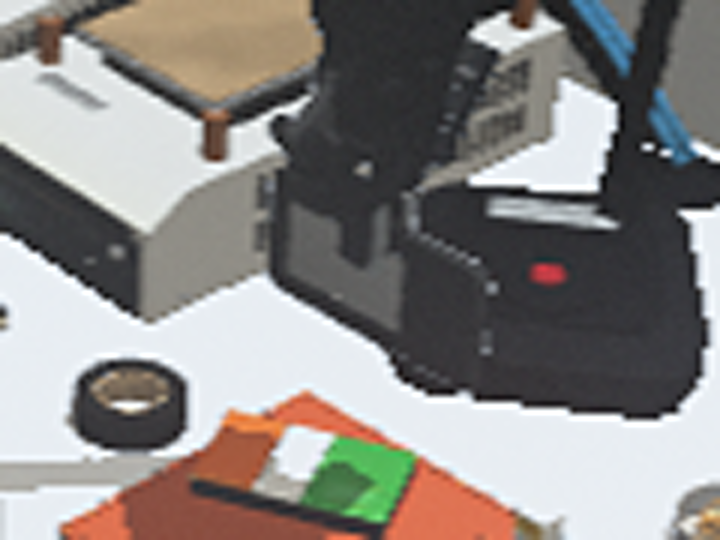

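The grey panel faces the front, the lower edge is about 0.134 m up, and the centre is over the mat. I'll let it settle and hand in.

Emit:
move_arm(commands=[[0,[0,0,0],0],[0,[0,0,0],0],[0,[0,0,0],0],[0,[0,0,0],0]])

```text
t: 15.8
tcp_pos: [0.5122, -0.2924, 0.1563]
eef_rot: [2.213, 2.228, 0.0]
contact_force: [-0.8, -0.1, -2.1]
opening: 0.0079
finger_force: 40.8
```

```bash
python3 -c "
from workcell import manip
print(manip.state()['qd'].round(3),manip.close_job())"
```

```text
the job is handed in; nothing more can be done
[-0.001  0.006  0.004 -0.    -0.002 -0.001] None
```

The job is handed in at 15.8 s: timer at its zero stop, then flap left standing open, and the phone back held still over the mat's middle, grey panel to the front, lower edge about 130 mm above the mat; note that the fingertips measured about 24 mm behind the reported TCP, not 17 mm ahead as stated, so I worked from the measured value after one empty grasp at the knob.

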